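Switch the cheese scale to bars and load it

ROBOT

A 6-joint arm with a two-finger parallel gripper is mounted at the origin on the work surface. World frame = base frame: x ahead of the robot, y to its left, z up, the work surface at z = 0. Lengths are in mm, angles in rad, forces in N, time in s.
With the tool pointing down it reaches from about 350 to 775 mm from the base axis. Payload 7.3 kg.
Tool frame: the origin (TCP) lies midway between the tips of the shut fingers; the grasp point (between the pads) lies 19 mm behind it; x points along the fingers, y is the direction in which the jaws open and shut, and the axes are right-handed (so a half turn about x gives the same grasp; the last joint's range is limited). The gripper opens to 92 mm and grips with 3 to 60 N. Pads are 19 mm wide; open, the fingers measure 130 mm over their backs; the gripper's body (75 mm by 190 mm) begins 47 mm behind the grasp point.
Start: joints at [1.194, 0.342, 1.524, -0, 1.275, -0.146], TCP at [120.081, 511.104, 206.341] pointing down, gripper open.
Joint ranges: [-2.53, 2.53], [-0.77, 2.02], [0.04, 2.7], [-1, 4.14], [0.28, 2.66], [-3.11, 3.11]. Speed limits (rad/s): [2.57, 2.57, 3.14, 3.14, 3.14, 3.14].

INTERFACE

Orientations are given as [roll, pitch, yaw] about the fixed x, y, z axes, in that order (R = Rz(yaw) Ry(pitch) Rx(roll)).
In Python, from plant import bot gives the robot as it stands. The module is installed in compiled form; this text tells all that it offers.
- The arm moves only by the shell command python3 -m handwheel 'ROWS' [OPENING]. ROWS is JSON, a list that holds one entry, the list of rows, each a list of 4 numbers: the shift along the tool's x, y, z in cm, then the turn about the tool's x in rad. A call has 1 to 8 rows; each row shifts and turns the commanded pose from where the row before left it, along the tool's axes as they then stand; what a row does not reach is not made up. A row lasts 1/12 s, in which the tool goes at most 41.7 mm and 7.16 degrees, less where a joint would pass 70% of its speed; a pose out of reach is approached as far as the arm can. A call is refused whole if a number of a shift passes 4.17 or a number of a turn 0.125, either way. A call with a gripper value outside its range is refused whole. OPENING is the opening, from 0 (shut) to 1 (fully open), set as the call begins (- or left out, the last holds). The fingers move at their own pace and stop on an object; the grip force is fixed at half the most. Time passes only in rows, so rows that do not move let the fingers close. It gives the time, the measured TCP pose, the force and the opening at its end, in the units of the state.
- bot.get_obs(): the state, without advancing time (a new reading comes with each control period).
- bot.capture(name): name is "scene" or "top" or "wrist"; returns (picture, depth): 400x640x3 uint8, red, green, blue; 400x640 float32, mm along the optical axis (not along the pixel's ray), 0 where there is no reading.
- bot.camera_model(name): a dict with "fx", "fy", "cx", "cy" (pixels), "dist_coeffs" ([k1, k2, p1, p2, k3] as OpenCV has them; the pictures are not rectified), "position" and "rotation" of the camera in the world. Camera axes: x right, y down, z forward; pixel columns grow to the right and rows downward; lengths in mm; the calibration is good to about 2 mm. A picture is of the moment at which its call begins: read the wrist's pose just before it. camera_model takes no time and is no camera call; for the wrist camera it gives the pose at the moment of the call.
- bot.close_job(): hands the job in, once; it reports no verdict.
Trained networks look in the newest picture that a camera, given by its name, has taken for a name from the list of things; names that differ only in an ending like _2 or _b are one class to them, and where a whole thing is asked for, a point or a joint stands for the part that bears it (a point fixed in the world has none). Each returns a list of dicts, best first, with "conf" (0 to 1); they miss things now and then, are a little off and sometimes report something else, mostly with a low value. They report only what shows in the picture. A call takes as long as a camera call. They do not tell look-alikes from the thing itself.
- bot.find_in(camera, label): "bbox" ([left, top, width, height] in pixels, round what is visible of it).
- bot.spot_point(camera, label): "point" ([column, row] in pixels: a listed point, or the origin of a listed thing).
The state is a dict: "time": time; "joint_positions": joint angles; "dq": joint speeds; "tau": joint torques, N m; "tool_pos": TCP position; "tcp_rot": TCP orientation; "contact_force": force on the tool from outside, world axes, zero at the start; "moment": the same for the moment, N m; "grip_width": finger opening in mm.
Only numpy, scipy, OpenCV 4.12 (cv2) and the standard library are available. Lean on these libraries where they do the work, as an engineer would, in place of code of your own. Each camera call takes 0.05 s, during which the arm holds its last target.

TASK

The scale on this cheese stall is still set for round cheeses: in its bank of three interlocked keys the round key is down. Press the long bar-shaped key fully home, so that it stays down by itself and the round key pops up, without pressing the wedge-shaped key; then take the cheese bar from the wooden board and set it down gently, lying flat in the scale's steel pan with its length along the pan's length, and let go. Leave the round cheese, the cheese wedge and the milk bottle where they are.

Things in the scene. Friction and masses are not known exactly. Their poses are not given: they have to be found in the camera images.
- scale: Counter scale, fixed to the table: white housing 260 (x) x 270 (y) mm, deck 70 mm high. Origin at the centre of its underside; z up. The three keys stand in a row along its y, 85 mm to the -x side of the origin (its front, the side nearer the robot), at y = -62, 0 and +62 mm; which key stands in which place varies. The steel pan is on the +x half. Green display windows in the front and back faces.
- pan_center (a point): Centre of the floor of the steel pan, on top of the floor (85 mm above the table, 48 mm to +x of the scale's origin). Axes as the scale. The pan is level inside, 150 mm along x by 230 mm along y, with a rim 4 mm thick standing 6 mm above its floor.
- key_bar_top (a point): Centre of the top face of the bar-shaped white key: a plain rectangle 70 mm (scale's x) by 36 mm (scale's y). Its top is 24 mm above the deck (94 mm above the table) when up and moves down with the key. Axes as the scale; free gaps of at least 18 mm to the next keys.
- key_bar (a joint): How far the bar-shaped key is pressed, in m: 0 up, about 0.010 when latched down and let go, 0.014 at its rigid bottom stop. Starts up. Press straight down: it resists with only 1 to 4 N (spring and latch) and the latch catches at 10 mm, so press to 12 or 13 mm, then let it rise to 10 mm. When about 5 mm down it frees whichever key was held before, which springs up; if it is let go before 10 mm, it springs back up and no key stays down: it may then be pressed again.
- key_round_top (a point): Centre of the top face of the round white key, a disc of 50 mm diameter; 24 mm above the deck when up, 14 mm when latched down.
- key_round (a joint): How far the round key is pressed, in m, as for key_bar. Starts latched down at about 0.010. It pops up to 0 when another key is pressed.
- key_wedge_top (a point): Point on the top face of the wedge-shaped white key: a triangle with its 52 mm base 30 mm to -x of this point and its tip 36 mm to +x. 24 mm above the deck when up. Not to be pressed.
- key_wedge (a joint): How far the wedge-shaped key is pressed, in m, as for key_bar. Starts up and shall stay up.
- board: Wooden board fixed on the table, 270 (x) x 260 (y) x 20 mm high, origin at the centre of its underside. The scale stands left and the board right, or the other way round.
- cheese_bar_center (a point): Centre of the loose cheese bar, a firm cream-coloured block 160 mm long (its x) x 46 mm wide (its y) x 40 mm high (its z), about 0.3 kg, lying flat on the board, 20 mm above which this point lies. To be taken across its 46 mm width.
- cheese_wheel_center (a point): Centre of the loose round cheese, a disc of 84 mm diameter and 40 mm high, lying on the board's far (+x) half. To be left alone.
- cheese_wedge_center (a point): Point in the loose cheese wedge, half-way up: triangle with a 60 mm base 45 mm to its -x and its tip 50 mm to +x, 45 mm high, on the board's far half. To be left alone.
- milk_bottle_center (a point): Centre of a loose upright white bottle, 66 mm diameter, 190 mm high, on the table beyond the scale and board. To be left alone.
Not all that is in view belongs to the job. Of the things like the part that bears cheese_bar_center, leave any that is purple; of the rest the larger one is meant.

How it is judged (in metres and radians):
On the way:
1. the bar-shaped key is down and the round key has popped up, before the cheese is on the scale (value of joint key_bar above 0.008 m and value of joint key_round below 0.002 m and not (x of cheese_bar_center in the frame of pan_center between -0.055 and 0.055 m and y of cheese_bar_center in the frame of pan_center between -0.038 and 0.038 m and z of cheese_bar_center in the frame of pan_center between 0.015 and 0.025 m)), for 0.2 s.
At the end, for the whole second after the job is handed in: Bar key down by itself (over 8 mm), round and wedge keys up (under 2 mm); cheese bar let go, at rest, flat on the pan floor inside the rim (centre within 55 mm across, 38 mm along, 20 +-5 mm above the floor), its length along the pan's within 20 degrees (value of joint key_bar above 0.008 m and value of joint each of key_round, key_wedge below 0.002 m and x of cheese_bar_center in the frame of pan_center between -0.055 and 0.055 m and y of cheese_bar_center in the frame of pan_center between -0.038 and 0.038 m and z of cheese_bar_center in the frame of pan_center between 0.015 and 0.025 m and angle between the x axis of cheese_bar_center and the y axis of pan_center, either way round below 0.35 rad and angle between the z axis of cheese_bar_center and the z axis of pan_center, either way round below 0.08 rad and linear speed of cheese_bar below 0.02 m/s); the robot touches nothing.
It fails at once if the wedge-shaped key is pressed (more than 5 mm) (value of joint key_wedge above 0.005 m).
It fails at once if the cheese bar is dropped or thrown on the scale (it lands at over 0.5 m/s, as from a drop of 13 mm) (contact force between cheese_bar and scale above 1 N and linear speed of cheese_bar above 0.5 m/s).
It fails at once if the round cheese, the wedge or the bottle is moved more than 30 mm (distance of any of cheese_wheel_center, cheese_wedge_center, milk_bottle_center from where it was at the start of the episode above 0.03 m).
It also fails if it takes over 53 s, if anything falls off the work surface, if the arm or the gripper's body presses on something with over 40 N, if the wrist force passes 120 N, or if a joint passes its speed limit or range.

## Working session

There is one attempt and no reset: what is moved stays moved. The work goes in short steps, Python scripts to look and compute and a shell command to move; the robot and the scene stay as the last step left them, time stands still between calls to the robot, and variables do not carry over. Pictures are saved under pics/ and viewed, and the job is handed in when it is done.

```bash
mkdir -p pics
cat > h.py <<'E'
import numpy as np, cv2
from plant import bot
def cap(n,f):
    m=bot.camera_model(n); p,d=bot.capture(n)
    cv2.imwrite('pics/'+f,p[:,:,::-1]); np.savez('pics/'+f+'.npz',p=p,d=d,pos=m['position'],rot=np.array(m['rotation']),K=[m['fx'],m['fy'],m['cx'],m['cy']],dist=m['dist_coeffs'])
    return m,p,d
def ray(m,px):
    K=np.array([[m['fx'],0,m['cx']],[0,m['fy'],m['cy']],[0,0,1.]])
    u=cv2.undistortPoints(np.array([[px]],float),K,np.array(m['dist_coeffs'],float)).ravel()
    return np.array(m['rotation'])@np.array([u[0],u[1],1.])
def atz(m,px,z):
    r=ray(m,px);p=np.array(m['position']);return p+r*(z-p[2])/r[2]
def atd(m,d,px):
    c,r=int(round(px[0])),int(round(px[1]))
    w=d[max(0,r-2):r+3,max(0,c-2):c+3];w=w[w>0]
    return np.array(m['position'])+ray(m,px)*np.median(w)
E
python3 - <<'E'
from h import *
np.set_printoptions(precision=1,suppress=True)
print(bot.get_obs())
for n in ['top','scene']:
    m,p,d=cap(n,n+'0.png'); print(n,m)
    for l in ['scale','key_bar_top','key_round_top','key_wedge_top','cheese_bar_center','pan_center','board']:
        for r in bot.spot_point(n,l)[:4]:
            print(l,r,atd(m,d,r['point']))
E
```

```text
{'time': 0.0, 'joint_positions': array([ 1.2,  0.3,  1.5, -0. ,  1.3, -0.1]), 'dq': array([0., 0., 0., 0., 0., 0.]), 'tau': array([  0. , -43.1, -24.4,   0.1,   0.1,  -0. ]), 'tool_pos': array([119.9, 510.7, 205.6]), 'tcp_rot': array([-1.7,  1.6, -1.9]), 'contact_force': array([ 0.3,  0.4, -0.8]), 'moment': array([-0.,  0.,  0.]), 'grip_width': 91.54829374145673}
top {'fx': 375.8752522226329, 'fy': 375.8752522226329, 'cx': 315.3497931807183, 'cy': 202.96920979967356, 'dist_coeffs': array([-0.,  0.,  0.,  0.,  0.]), 'position': array([397. , -23.6, 944.4]), 'rotation': array([-3. , -0. , -1.5])}
scale {'point': [217.7, 197.8], 'conf': 0.88} [-275.2 -695.8  272.2]
key_bar_top {'point': [205.9, 222.9], 'conf': 0.77} [-181.2 -601.7  366.2]
key_round_top {'point': [177.7, 216.3], 'conf': 0.68} [   5.3 -415.3  552.7]
key_wedge_top {'point': [229.1, 231.7], 'conf': 0.68} [-336.3 -756.9  211.1]
key_wedge_top {'point': [219.4, 198.2], 'conf': 0.38} [-287.1 -707.7  260.3]
cheese_bar_center {'point': [447.3, 320.5], 'conf': 0.85} [-1884.6 -2305.2 -1337.2]
cheese_bar_center {'point': [382.2, 309
[... 730 characters left out ...]
2.6 2327.8]
key_round_top {'point': [429.4, 220.8], 'conf': 0.84} [2897.  1672.7 2167.9]
key_wedge_top {'point': [383.2, 205.2], 'conf': 0.79} [3206.4 1982.  2477.2]
key_wedge_top {'point': [208.7, 227.2], 'conf': 0.48} [4127.2 2902.9 3398.1]
cheese_bar_center {'point': [226.6, 164.4], 'conf': 0.87} [4724.5 3500.1 3995.3]
cheese_bar_center {'point': [277.2, 179.0], 'conf': 0.68} [4272.4 3048.1 3543.3]
cheese_bar_center {'point': [257.8, 200.8], 'conf': 0.63} [4083.  2858.6 3353.8]
pan_center {'point': [388.3, 242.4], 'conf': 0.9} [3011.8 1787.5 2282.7]
pan_center {'point': [208.4, 226.7], 'conf': 0.2} [4124.2 2899.8 3395. ]
board {'point': [250.0, 229.8], 'conf': 0.76} [3867.2 2642.8 3138. ]
```

```bash
python3 - <<'E'
s=open('h.py').read()
s=s.replace("import numpy as np, cv2","import numpy as np, cv2\nfrom scipy.spatial.transform import Rotation as Ro\nnp.set_printoptions(precision=2,suppress=True)")
s=s.replace("np.array(m['rotation'])@","Ro.from_euler('xyz',m['rotation']).as_matrix()@")
s+='''
def load(f,n):
    z=np.load('pics/'+f+'.npz'); K=z['K']
    return dict(fx=K[0],fy=K[1],cx=K[2],cy=K[3],dist_coeffs=z['dist'],position=z['pos'],rotation=z['rot']),z['p'],z['d']
'''
open('h.py','w').write(s)
E
python3 - <<'E'
from h import *
T=dict(scale=[[217.7,197.8]],kb=[[205.9,222.9]],kr=[[177.7,216.3]],kw=[[229.1,231.7]],cb=[[447.3,320.5],[382.2,309.6],[376.4,238.3]],pan=[[219.3,169.5]],board=[[377.9,212.5]])
S=dict(kb=[[405,210.1]],kr=[[429.4,220.8]],kw=[[383.2,205.2]],cb=[[226.6,164.4],[277.2,179],[257.8,200.8]],pan=[[388.3,242.4]])
for n,D in (('top',T),('scene',S)):
    m,p,d=load(n+'0.png',n)
    for k,v in D.items():
        for q in v: print(n,k,q,atd(m,d,q))
o=bot.get_obs();print(o['tool_pos'],o['tcp_rot'],Ro.from_euler('xyz',o['tcp_rot']).as_matrix())
E
```

```text
top scale [217.7, 197.8] [563.55 186.59  84.61]
top kb [205.9, 222.9] [502.86 206.74  93.51]
top kr [177.7, 216.3] [517.2  275.69  83.56]
top kw [229.1, 231.7] [484.62 152.74  93.31]
top cb [447.3, 320.5] [ 296.52 -360.95   37.8 ]
top cb [382.2, 309.6] [ 317.32 -208.34   27.06]
top cb [376.4, 238.3] [ 483.64 -188.28   59.03]
top pan [219.3, 169.5] [631.4  187.92  85.45]
top board [377.9, 212.5] [ 552.4  -199.51   19.07]
scene kb [405, 210.1] [501.86 207.39  95.03]
scene kr [429.4, 220.8] [517.67 269.75  85.23]
scene kw [383.2, 205.2] [492.54 151.46  93.59]
scene cb [226.6, 164.4] [ 313.37 -370.74   39.91]
scene cb [277.2, 179] [ 335.54 -192.34   26.82]
scene cb [257.8, 200.8] [ 504.13 -187.58   53.96]
scene pan [388.3, 242.4] [629.09 184.26  84.8 ]
[120.08 511.11 206.36] [1.33 1.57 1.1 ] [[ 0.    0.23  0.97]
 [ 0.    0.97 -0.23]
 [-1.    0.    0.  ]]
```

View pics/top0.png

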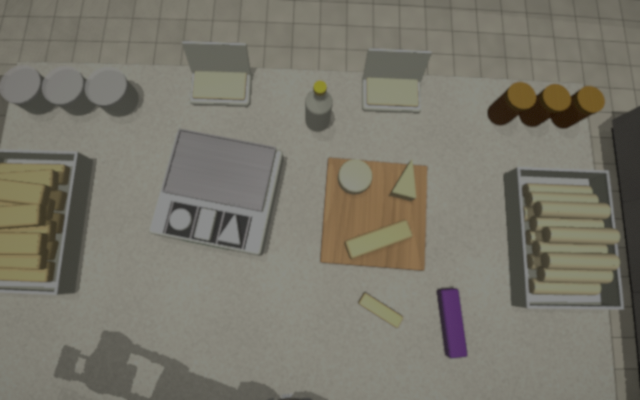

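View pics/scene0.png

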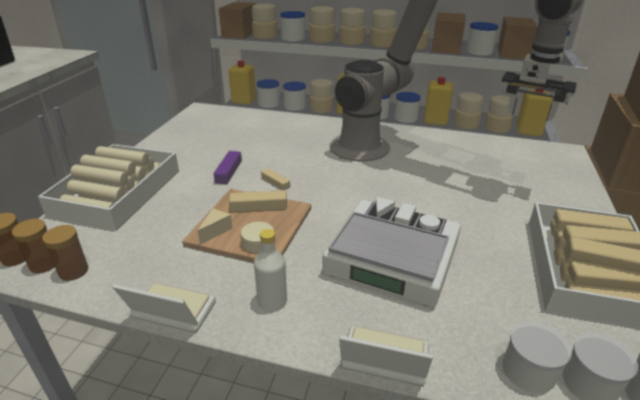

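Run:
```python
from h import *
m,p,d=load('top0.png','top')
K=np.array([[m['fx'],0,m['cx']],[0,m['fy'],m['cy']],[0,0,1.]])
v,u=np.mgrid[0:400,0:640]
q=cv2.undistortPoints(np.stack([u.ravel(),v.ravel()],1).astype(float)[:,None],K,np.array(m['dist_coeffs'],float))[:,0]
r=np.c_[q,np.ones(len(q))]@Ro.from_euler('xyz',m['rotation']).as_matrix().T
P=(np.array(m['position'])+r*d.reshape(-1,1)).reshape(400,640,3)
np.save('pics/P.npy',P)
def rect(mask,name):
    n,l,s,c=cv2.connectedComponentsWithStats(mask.astype(np.uint8))
    for i in range(1,n):
        if s[i,4]<60: continue
        pts=P[l==i]; b=cv2.minAreaRect(pts[:,:2].astype(np.float32))
        print(name,c[i],s[i,4],b,'z',np.median(pts[:,2]))
roi=np.zeros((400,640),bool); roi[120:300,120:440]=1
h=P[:,:,2]
g=p.astype(int).mean(2)
rect(roi&(u>300)&(h>48)&(h<75),'board')
rect(roi&(u<300)&(h>60)&(h<110),'scale')
rect(roi&(u<300)&(h>76)&(h<110)&(v>195)&(g>110),'keys')
rect(roi&(u<300)&(h>89)&(h<110),'rim')
o=bot.get_obs()
big=cv2.resize(p[130:280,140:440],None,fx=2.6,fy=2.6,interpolation=cv2.INTER_CUBIC)
cv2.imwrite('pics/crop0.png',big[:,:,::-1])
```

```text
board [317.99 122.34] 73 ((770.7688598632812, -41.97317886352539), (12.831990242004395, 50.33349609375), 1.7844765186309814) z 60.35795326453058
board [406.4 183.2] 510 ((625.6627197265625, -275.07220458984375), (57.13201141357422, 98.17561340332031), 58.385337829589844) z 63.84011591202045
board [354.83 175.56] 864 ((636.1132202148438, -136.51025390625), (80.362060546875, 81.53724670410156), 22.15921974182129) z 59.07315988182586
board [378.42 238.2 ] 1283 ((485.0612487792969, -195.049072265625), (46.150596618652344, 160.00765991210938), 21.020639419555664) z 58.769157328027404
scale [216.79 191.43] 12075 ((585.3223876953125, 195.44195556640625), (269.46026611328125, 259.04949951171875), 80.58442687988281) z 83.49286462920873
keys [235.72 200.55] 607 ((564.7805786132812, 176.09750366210938), (189.95281982421875, 33.76640701293945), 83.42731475830078) z 85.20926490304885
keys [204.76 223.33] 461 ((502.5704345703125, 209.97915649414062), (35.6525764465332, 70.06436157226562), 79.91252899169922) z 93.58221391154962
keys [179.65 218.74] 327 ((512.0813598632812, 270.7841491699219), (45.7
[... 238 characters left out ...]
97] 60 ((714.2149658203125, 212.60801696777344), (91.20769500732422, 4.784160614013672), 80.82230377197266) z 90.3844049662153
rim [268.79 167.44] 96 ((634.3671875, 70.28805541992188), (122.1475830078125, 30.831096649169922), 4.427691459655762) z 90.69090619715587
rim [169.77 178.53] 107 ((606.8378295898438, 302.1094970703125), (108.96147155761719, 47.617923736572266), 20.32407569885254) z 90.68372165809342
rim [204.57 223.36] 488 ((502.5350341796875, 210.30494689941406), (36.40119171142578, 70.3311996459961), 81.10913848876953) z 93.54856992646313
rim [230.33 231.71] 347 ((488.2969665527344, 158.4462432861328), (67.62239837646484, 47.636226654052734), 11.349703788757324) z 93.31710496638311
```

View pics/crop0.png

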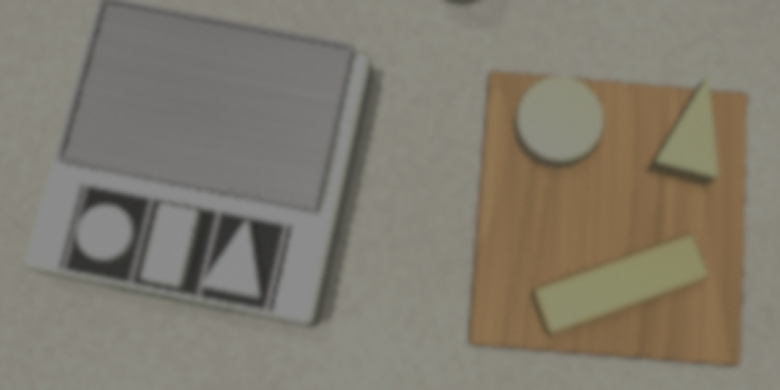

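Candidates for the cheese bar in the top picture are the purple bar at (452,322), a small cream bar on the table at (381,310), and a large cream bar on the board at (378,238). The large one is meant: it is not purple, it is the larger of the other two, and it measures 160×46 mm with its top at about z = 60. The enlarged crop confirms this. The key row is round (180,218), bar (205,223), wedge (230,232), and the scale's yaw is about -9.4°.

```bash
cat >> h.py <<'E'
def togo(t,jaw=None):
    o=bot.get_obs();R=Ro.from_euler('xyz',o['tcp_rot']).as_matrix()
    print('t',o['time'],'tcp',np.array(o['tool_pos']),'jawyaw',np.degrees(np.arctan2(R[1,1],R[0,1])),'tilt',np.degrees(np.arccos(-R[2,0])),'F',o['contact_force'],'w',o['grip_width'],'q',o['joint_positions'])
    print('tool shift cm',R.T@(np.array(t)-o['tool_pos'])/10, 'turn', None if jaw is None else -np.radians(jaw-np.degrees(np.arctan2(R[1,1],R[0,1]))))
E
python3 -c "
from h import *
togo([502.5,210,125],80.6)"
```

```text
t 0.8 tcp [120.08 511.11 206.36] jawyaw 76.77679751042182 tilt 0.00787135232804394 F [-0.21 -1.02  0.3 ] w 91.88784817055333 q [ 1.19  0.34  1.52 -0.    1.28 -0.15]
tool shift cm [  8.13 -20.57  44.12] turn -0.06672747141358341
```

```bash
python3 -m handwheel '[[[0,-1.3,2.8,0],[0,-1.3,2.8,0],[0,-1.3,2.8,0],[0,-1.3,2.8,0],[0,-1.3,2.8,0],[0,-1.3,2.8,0],[0,-1.3,2.8,0],[0,-1.3,2.8,0]]]' 0; python3 -c "
from h import *
togo([502.5,210,125],80.6)"
```

```text
time: 1.47
tool_pos: [315.4, 357.6, 206.5]
tcp_rot: [1.093, 1.57, 0.862]
contact_force: [0.4, 0.3, 0.2]
grip_width: 43.2
t 1.4667 tcp [315.4  357.57 206.51] jawyaw 76.77856320694855 tilt 0.028615415424984886 F [0.43 0.26 0.25] w 43.245703278138706 q [ 0.69  0.25  1.65  0.    1.24 -0.65]
tool shift cm [  8.15 -10.09  21.59] turn -0.06669665419560092
```

```bash
python3 -m handwheel '[[[0,-1.3,2.7,0],[0,-1.3,2.7,0],[0,-1.3,2.7,0],[0,-1.3,2.7,0],[0.5,-1.3,2.7,0],[1,-1.3,2.7,0],[1,-1.2,2.7,0],[1,-1,2.5,-0.067]]]' 0; python3 -m handwheel '[[[0.5,0,0,0],[0,0,0,0],[0,0,0,0]]]' 0; python3 -c "
from h import *
togo([502.5,210,97],80.6)
m,p,d=cap('wrist','w1.png')
for l in ['key_bar_top','key_round_top','key_wedge_top']: print(l,[(r,atz(m,r['point'],94)) for r in bot.spot_point('wrist',l)])
"
```

```text
time: 2.13
tool_pos: [501.1, 210.9, 171.1]
tcp_rot: [0.339, 1.57, 0.174]
contact_force: [0.5, 0.6, 0.2]
grip_width: 0.3
time: 2.38
tool_pos: [499.2, 212.4, 166.1]
tcp_rot: [-3.042, 1.57, 3.076]
contact_force: [-0.7, -0.2, -0.1]
grip_width: 0.4
t 2.3833 tcp [499.21 212.44 166.1 ] jawyaw 80.5537759912733 tilt 0.071979723320679 F [-0.72 -0.21 -0.14] w 0.41383678782213673 q [ 0.26  0.41  1.54  0.    1.2  -1.15]
tool shift cm [ 6.91 -0.19  0.37] turn -0.0008067611457514421
key_bar_top [({'point': [312.5, 201.2], 'conf': 0.98}, array([503.36, 207.87,  94.  ])), ({'point': [237.9, 199.4], 'conf': 0.21}, array([491.83, 147.69,  94.  ]))]
key_round_top [({'point': [384.9, 196.9], 'conf': 0.69}, array([509.42, 266.95,  94.  ]))]
key_wedge_top [({'point': [236.2, 197.0], 'conf': 0.84}, array([489.6 , 146.79,  94.  ]))]
```

View pics/w1.png

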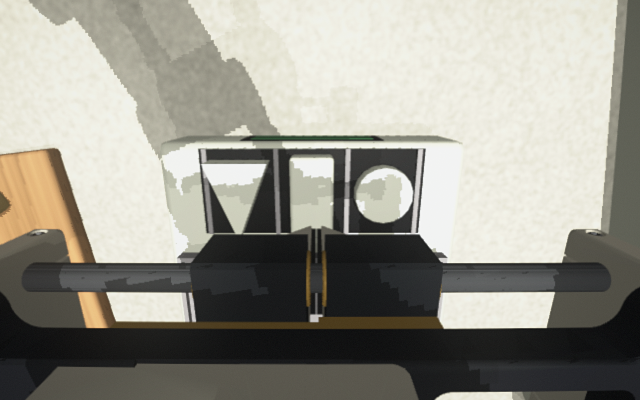

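The wrist view shows the wedge at (235,195), the bar key at (312,200) and the round key at (385,195). The shut fingertips are centred over the bar key column. Wrist and top measurements of the key agree to 2 mm.

```bash
python3 -m handwheel '[[[1.7,-0.3,0.4,0],[1.7,0,0,0],[1.7,0,0,0],[1.5,0,0,0],[0,0,0,0],[0,0,0,0]]]' 0; python3 -c "
from h import *
togo([503,209,81.5],80.6)"
```

```text
time: 3.08
tool_pos: [502.8, 209.1, 100.5]
tcp_rot: [-2.904, 1.57, -3.067]
contact_force: [0.9, -0.2, -0.2]
grip_width: 0.3
t 3.0833 tcp [502.78 209.15 100.51] jawyaw 80.65522008810622 tilt 0.03900189599615017 F [ 0.9  -0.24 -0.18] w 0.2861301016309246 q [ 0.25  0.48  1.62  0.    1.04 -1.15]
tool shift cm [ 1.9  -0.01  0.03] turn 0.0009637723506949831
```

```bash
python3 -m handwheel '[[[0.4,0,0,0],[0.4,0,0,0],[0.3,0,0,0],[0.3,0,0,0],[0.3,0,0,0],[0.2,0,0,0],[0,0,0,0],[0,0,0,0]]]' 0; python3 -c "
from h import *
togo([503,209,81.5],80.6)"
```

```text
time: 3.75
tool_pos: [503.2, 208.7, 81.2]
tcp_rot: [-3.039, 1.571, 3.081]
contact_force: [0.3, 0.7, 0.4]
grip_width: 0.6
t 3.75 tcp [503.22 208.7   81.21] jawyaw 80.61454352920101 tilt 0.011784867507983637 F [0.34 0.74 0.41] w 0.5726859112553484 q [ 0.25  0.51  1.64  0.    1.   -1.15]
tool shift cm [-0.03  0.03 -0.03] turn 0.00025383246941774855
```

Run:
```python
from h import *
fs=[]
for i in range(3):
    m,p,d=cap('wrist','w2.png'); fs.append(bot.get_obs()['contact_force'])
print(np.array(fs))
m2,p2,d2=cap('scene','s2.png')
a=cv2.resize(p2[180:270,330:470],None,fx=5,fy=5,interpolation=cv2.INTER_CUBIC)
cv2.imwrite('pics/s2c.png',a[:,:,::-1])
```

```text
[[ 0.7   0.39 -0.57]
 [-0.57  0.28  0.45]
 [ 0.25  0.16 -0.21]]
```

View pics/s2c.png

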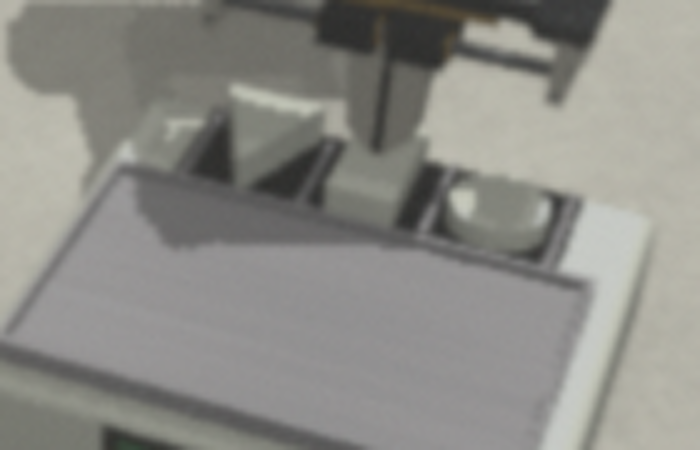

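View pics/w2.png

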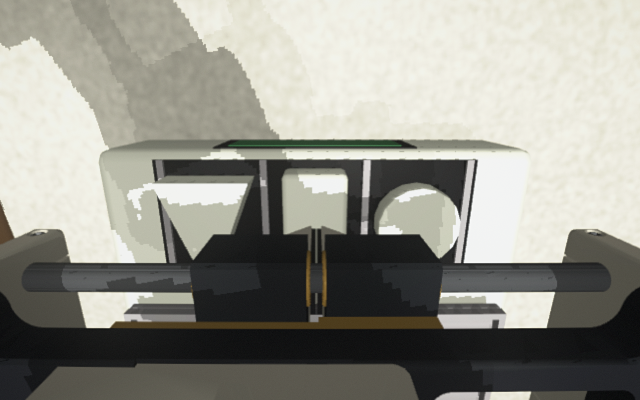

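Run:
```python
from h import *
for f,pts in (('w2.png',dict(wedge=[205,195],bar=[315,185],bar2=[300,200],rnd=[415,210],deck=[130,240],black=[275,190])),('w1.png',dict(wedge=[235,175],bar=[312,175],bar2=[305,190],rnd=[385,195])),
  ('s2.png',dict(wedge=[384,201],bar=[400,213],bar2=[411,215],rnd=[430,218])),('scene0.png',dict(wedge=[384,203],bar=[405,210],rnd=[430,221]))):
    m,p,d=load(f,'')
    for k,q in pts.items(): print(f,k,atd(m,d,q))
```

```text
w2.png wedge [469.04 152.6   94.34]
w2.png bar [473.23 212.21  94.3 ]
w2.png bar2 [480.26 202.79  94.03]
w2.png rnd [499.81 266.55  84.63]
w2.png deck [496.12  86.54  69.8 ]
w2.png black [478.22 186.41  70.8 ]
w1.png wedge [471.4  150.19  94.39]
w1.png bar [481.56 211.14  94.2 ]
w1.png bar2 [492.99 203.43  93.9 ]
w1.png rnd [510.95 268.92  84.16]
s2.png wedge [473.62 150.67  94.26]
s2.png bar [516.76 196.78  94.18]
s2.png bar2 [510.7  223.8   89.18]
s2.png rnd [505.59 270.39  85.51]
scene0.png wedge [482.33 151.98  93.87]
scene0.png bar [501.73 207.35  95.24]
scene0.png rnd [517.48 271.25  84.79]
```

Run:
```python
from h import *
m,p,d=load('s2.png','')
for c in (400,403,406,409,412):
  for r in range(192,218,3): print((c,r),np.array(m['position'])+ray(m,(c,r))*d[r,c],end=' ')
  print()
print(bot.camera_model('wrist')['position'],bot.get_obs()['tool_pos'])
```

```text
(400, 192) [512.4  190.26 151.78] (400, 195) [512.61 191.15 143.47] (400, 198) [512.8  192.04 135.08] (400, 201) [514.27 193.01 127.45] (400, 204) [512.23 193.81 117.5 ] (400, 207) [488.75 193.58  93.32] (400, 210) [502.56 195.18  93.52] (400, 213) [517.74 196.83  94.84] (400, 216) [529.51 198.3   94.04] 
(403, 192) [509.78 197.23 151.39] (403, 195) [513.35 198.3  145.17] (403, 198) [512.12 199.16 135.91] (403, 201) [511.96 200.07 127.25] (403, 204) [512.19 201.01 118.77] (403, 207) [510.88 201.89 109.21] (403, 210) [506.08 202.65  97.23] (403, 213) [517.5  204.06  96.04] (403, 216) [523.3  205.24  91.15] 
(406, 192) [510.24 204.33 152.88] (406, 195) [513.3  205.38 146.36] (406, 198) [510.57 206.22 136.19] (406, 201) [516.48 207.38 131.4 ] (406, 204) [513.9  208.24 121.17] (406, 207) [512.62 209.16 111.67] (406, 210) [516.81 210.27 105.71] (406, 213) [512.79 211.13  94.22] (406, 216) [525.73 212.51  94.18] 
(409, 192) [516.67 211.58 158.01] (409, 195) [514.71 212.48 148.45] (409, 198) [516.49 213.49 141.15] (409, 201) [514.45 214.4  131.37] (409, 204) [513.7  215.37 122.33] (409, 207) [517.27 216.45 116.02] (409, 210) [496.63 216.93  93.65] (409, 213) [509.67 218.27  93.48] (409, 216) [522.6  219.59  93.41] 
(412, 192) [541.34 219.15 174.2 ] (412, 195) [516.51 219.54 150.78] (412, 198) [515.54 220.5  141.79] (412, 201) [515.43 221.5  133.26] (412, 204) [516.   222.52 125.09] (412, 207) [515.85 223.53 116.39] (412, 210) [493.28 224.16  92.79] (412, 213) [504.43 225.41  91.32] (412, 216) [499.79 226.39  79.25] 
[431.87 219.64 259.93] [503.36 208.74  81.46]
```

The key has not moved: the wrist camera still reads its top at 94 mm. The scene depth shows the fingertip above the key, so the real tip is higher than the reported TCP. I'll lower in small steps and watch the force.

```bash
for i in 1 ; do python3 -m handwheel '[[[0.2,0,0,0],[0.2,0,0,0],[0,0,0,0]]]' 0; done; python3 -m handwheel '[[[0.2,0,0,0],[0.2,0,0,0],[0,0,0,0]]]' 0
python3 - <<'E'
from h import *
m,p,d=cap('wrist','w3.png')
for q in ([205,195],[315,185],[300,200],[415,210]): print(atd(m,d,q))
m2,p2,d2=cap('scene','s3.png')
a=cv2.resize(p2[180:240,370:450],None,fx=8,fy=8,interpolation=cv2.INTER_CUBIC)
cv2.imwrite('pics/s3c.png',a[:,:,::-1])
E
```

```text
time: 4.2
tool_pos: [503.0, 208.6, 76.9]
tcp_rot: [-2.877, 1.57, -3.041]
contact_force: [-0.9, 0.1, 0.6]
grip_width: 0.8
time: 4.45
tool_pos: [503.3, 208.7, 73.0]
tcp_rot: [1.974, 1.571, 1.81]
contact_force: [0.4, -0.9, 1.1]
grip_width: 0.5
[467.12 155.88  94.07]
[471.31 212.53  93.18]
[477.96 203.54  93.15]
[496.54 264.35  84.38]
```

View pics/s3c.png

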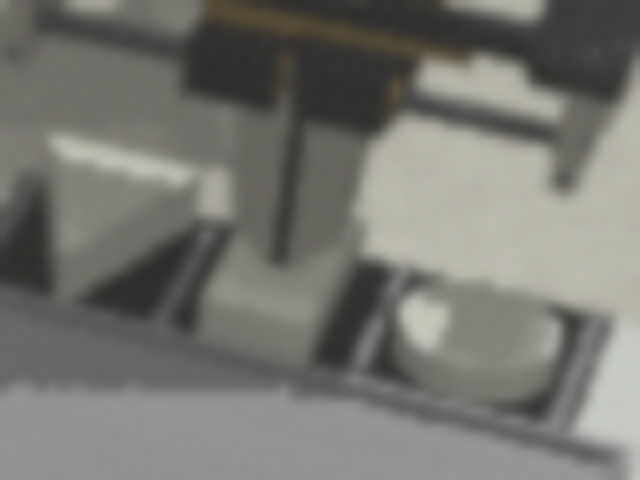

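The key has moved 1 mm with TCP z at 73, so the true tip is about 20 mm above the reported TCP. I need about 11.5 mm more.

```bash
python3 -m handwheel '[[[0.25,0,0,0],[0.25,0,0,0],[0.25,0,0,0],[0.25,0,0,0],[0.1,0,0,0],[0,0,0,0],[0,0,0,0]]]' 0
python3 - <<'E'
from h import *
m,p,d=cap('wrist','w4.png')
for q in ([205,195],[315,185],[300,200],[415,210]): print(atd(m,d,q))
print(bot.get_obs()['tool_pos'],bot.get_obs()['contact_force'])
E
```

```text
time: 5.13
tool_pos: [503.4, 208.8, 62.3]
tcp_rot: [0.817, 1.571, 0.653]
contact_force: [0.1, 1.1, 2.7]
grip_width: 0.1
[464.75 160.33  94.27]
[471.34 212.57  82.68]
[478.02 203.58  82.55]
[489.42 259.4   92.27]
[503.35 208.74  62.38] [-0.3   0.57  2.6 ]
```

View pics/w4.png

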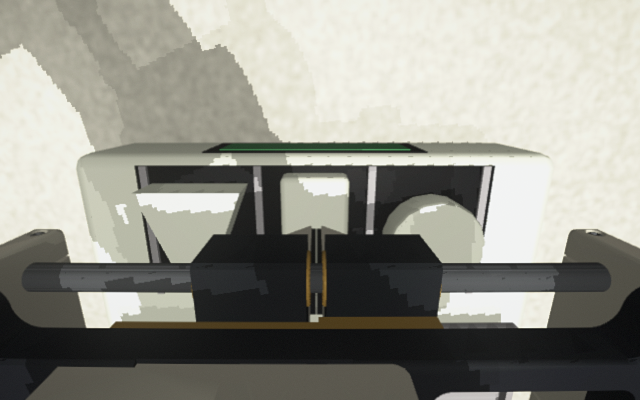

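The bar key reads about 11.7 mm down, the round key is up and the wedge is untouched. I'll press a hair more, lift and check the latch.

```bash
python3 -m handwheel '[[[0.08,0,0,0],[0,0,0,0],[-0.3,0,0,0],[-0.5,0,0,0],[-1,0,0,0],[-2,0,0,0],[-3,0,0,0],[-3,0,0,0]]]' 0;  python3 -m handwheel '[[[-3,0,0,0],[0,0,0,0]]]' 1
python3 - <<'E'
from h import *
m,p,d=cap('wrist','w5.png')
for l in ['key_bar_top','key_round_top','key_wedge_top']: print(l,[(r,atd(m,d,r['point'])) for r in bot.spot_point('wrist',l)])
togo([485,-195,160],21)
E
```

```text
time: 5.85
tool_pos: [502.4, 208.5, 160.6]
tcp_rot: [-2.748, 1.569, -2.912]
contact_force: [1.6, 0.4, 0.2]
grip_width: 0.2
time: 6.02
tool_pos: [506.0, 209.5, 196.5]
tcp_rot: [0.418, 1.56, 0.255]
contact_force: [1.9, -0.3, 0.5]
grip_width: 9.3
key_bar_top [({'point': [314.8, 180.7], 'conf': 0.57}, array([504.18, 208.14,  83.95]))]
key_round_top [({'point': [383.4, 182.1], 'conf': 0.85}, array([513.13, 269.69,  94.07]))]
key_wedge_top [({'point': [245.1, 176.2], 'conf': 0.9}, array([487.27, 147.39,  94.29]))]
t 6.2167 tcp [502.46 208.49 188.85] jawyaw 80.61885943139096 tilt 0.1017208882851354 F [ 0.01 -0.07 -0.66] w 24.76870666693454 q [ 0.25  0.39  1.5   0.    1.25 -1.15]
tool shift cm [  2.91 -40.09   4.86] turn 1.0405453933614466
```

View pics/w5.png

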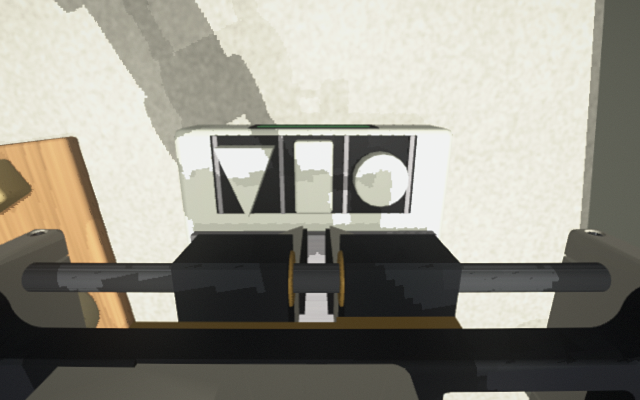

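Latched: the bar key reads 84 mm, the round and wedge keys 94 mm. Next, travel to the cheese bar.

```bash
python3 -m handwheel '[[[0,-4,0.5,0],[0,-4,0.5,0],[0,-4,0.5,0],[0,-4,0.5,0],[0,-4,0.5,0],[0,-4,0.5,0],[0,-4,0.5,0],[0,-4,0.5,0]]]' 1;  python3 -m handwheel '[[[0,-4,0.5,0],[0,-4,0.4,0],[0,0,0,0.12],[0,0,0,0.12],[0,0,0,0.12],[0,0,0,0.12],[0,0,0,0.12],[0,0,0,0.12]]]' 1; python3 -m handwheel '[[[0,0,0,0.12],[0,0,0,0.12],[0,0,0,0.08],[0,0,0,0],[0,0,0,0]]]' 1
python3 - <<'E'
from h import *
togo([485,-195,105],21)
m,p,d=cap('wrist','w6.png')
for l in ['cheese_bar_center']: print(l,[(r,atd(m,d,r['point'])) for r in bot.spot_point('wrist',l)])
E
```

```text
time: 6.88
tool_pos: [489.2, -115.1, 188.2]
tcp_rot: [2.873, 1.568, 2.709]
contact_force: [1.1, 0.5, 0.1]
grip_width: 78.6
time: 7.55
tool_pos: [485.5, -193.6, 187.9]
tcp_rot: [-2.802, 1.567, 2.591]
contact_force: [0.1, -0.7, 0.3]
grip_width: 91.5
time: 7.97
tool_pos: [485.8, -193.6, 188.4]
tcp_rot: [-2.495, 1.568, 2.587]
contact_force: [0.4, -0.0, 1.0]
grip_width: 92.1
t 7.9667 tcp [ 485.8  -193.62  188.38] jawyaw 21.175636937153087 tilt 0.14175825883734322 F [ 0.36 -0.03  0.99] w 92.05354507811225 q [-0.53  0.35  1.56  0.    1.23 -0.9 ]
tool shift cm [ 8.34 -0.11  0.12] turn 0.0030654428414397168
cheese_bar_center [({'point': [310.4, 177.3], 'conf': 0.98}, array([ 480.04, -193.57,   60.17])), ({'point': [165.4, 127.8], 'conf': 0.59}, array([ 321.18, -206.09,   27.36]))]
```

View pics/w6.png

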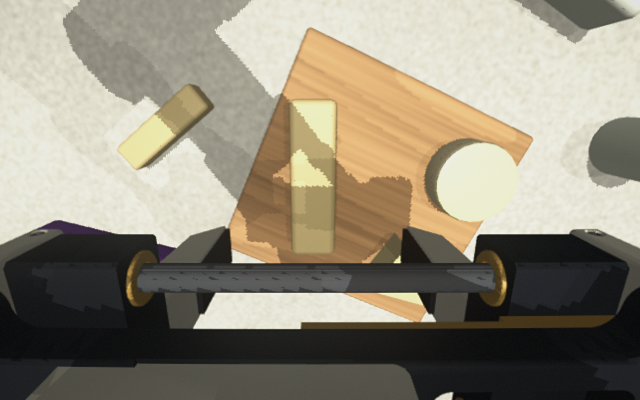

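Run:
```python
from h import *
m,p,d=load('w6.png','')
pts=[]
for v in range(90,262):
    for u in range(270,360):
        if d[v,u]>0:
            X=np.array(m['position'])+ray(m,(u,v))*d[v,u]
            if 52<X[2]<70: pts.append(X)
pts=np.array(pts);print(len(pts),np.median(pts[:,2]),cv2.minAreaRect(pts[:,:2].astype(np.float32)))
```

```text
7048 59.872743086193566 ((483.2186279296875, -197.07034301757812), (46.10038375854492, 157.1793975830078), 21.05445671081543)
```

```bash
python3 -m handwheel '[[[2.5,-0.15,0.1,0],[2.5,0,0,0],[2.5,0,0,0],[2.5,0,0,0],[2.5,0,0,0],[2,0,0,0],[0,0,0,0],[0,0,0,0]]]' 1
python3 - <<'E'
from h import *
togo([484.5,-195.5,5],21)
m,p,d=cap('wrist','w7.png')
m2,p2,d2=cap('scene','s7.png')
a=cv2.resize(p2[120:280,180:340],None,fx=3.5,fy=3.5,interpolation=cv2.INTER_CUBIC)
cv2.imwrite('pics/s7c.png',a[:,:,::-1])
E
```

```text
time: 8.73
tool_pos: [484.8, -195.1, 43.9]
tcp_rot: [-2.499, 1.568, 2.582]
contact_force: [-1.5, -0.0, 0.7]
grip_width: 91.8
t 8.7333 tcp [ 484.77 -195.07   43.9 ] jawyaw 21.08988269887858 tilt 0.14334181765420675 F [-1.45 -0.02  0.65] w 91.81965553452534 q [-0.53  0.53  1.73  0.    0.88 -0.9 ]
tool shift cm [ 3.89 -0.03  0.04] turn 0.0015687490360098229
```

View pics/s7c.png

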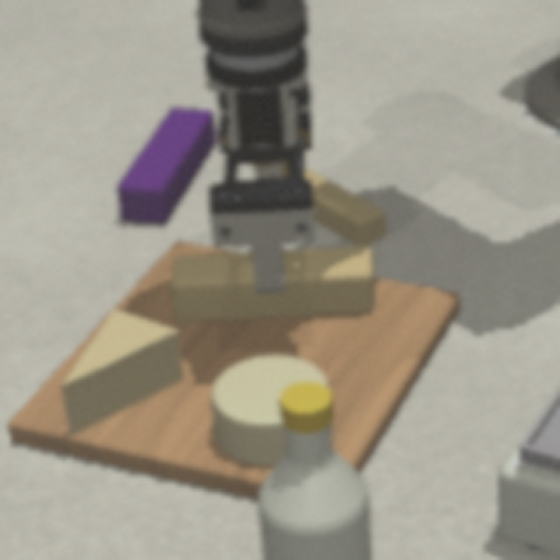

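View pics/w7.png

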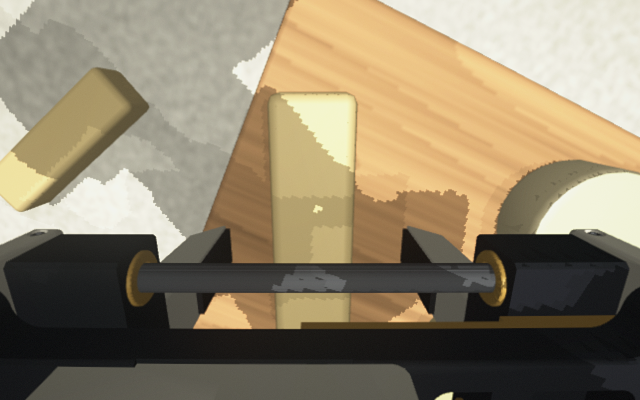

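The scene crop shows the near finger at (268,270), midway along the bar's length and straddling it. The neighbours are clear. I'll lower 3.7 cm and close.

```bash
python3 -m handwheel '[[[1.2,0,0,0],[1,0,0,0],[0.8,0,0,0],[0.5,0,0,0],[0.2,0,0,0],[0,0,0,0],[0,0,0,0]]]' 1;  python3 -m handwheel '[[[0,0,0,0],[0,0,0,0],[0,0,0,0],[0,0,0,0],[0,0,0,0],[0,0,0,0],[0,0,0,0],[0,0,0,0]]]' 0; python3 -m handwheel '[[[0,0,0,0],[0,0,0,0],[0,0,0,0]]]' 0
```

```text
time: 9.42
tool_pos: [485.5, -195.5, 7.7]
tcp_rot: [1.009, 1.571, -0.195]
contact_force: [1.2, -0.5, -0.5]
grip_width: 91.8
time: 10.08
tool_pos: [484.8, -195.4, 7.5]
tcp_rot: [-2.039, 1.57, 3.04]
contact_force: [-2.7, -1.5, 1.7]
grip_width: 46.0
time: 10.33
tool_pos: [484.8, -195.4, 7.5]
tcp_rot: [-2.133, 1.57, 2.946]
contact_force: [-4.7, -2.1, 3.3]
grip_width: 45.7
```

```bash
python3 -m handwheel '[[[-0.5,0,0,0],[-1,0,0,0],[-1.5,0,0,0],[-2,0,0,0],[-2,0,0,0],[-2,0,0,0],[-2,0,0,0],[-1.5,0,0,0]]]' 0;  python3 -m handwheel '[[[0,0,0,0],[0,0,0,0],[0,0,0,0]]]' 0
python3 - <<'E'
from h import *
togo([633.2,188,130],-9.4)
m,p,d=cap('wrist','w8.png')
m2,p2,d2=cap('scene','s8.png')
cv2.imwrite('pics/b8.png',np.hstack([cv2.resize(p,(400,250)),cv2.resize(p2,(400,250))])[:,:,::-1])
E
```

```text
time: 11.0
tool_pos: [486.1, -195.4, 134.9]
tcp_rot: [0.917, 1.568, -0.287]
contact_force: [0.4, -0.0, -3.4]
grip_width: 45.8
time: 11.25
tool_pos: [484.8, -194.9, 131.7]
tcp_rot: [-2.671, 1.569, 2.408]
contact_force: [-0.1, 0.1, -4.1]
grip_width: 45.7
t 11.25 tcp [ 484.84 -194.91  131.69] jawyaw 21.032094176753354 tilt 0.08257374574285067 F [-0.07  0.14 -4.06] w 45.69906462798217 q [-0.53  0.41  1.64  0.    1.09 -0.9 ]
tool shift cm [  0.19  27.59 -30.41] turn 0.5311402416613392
```

View pics/b8.png

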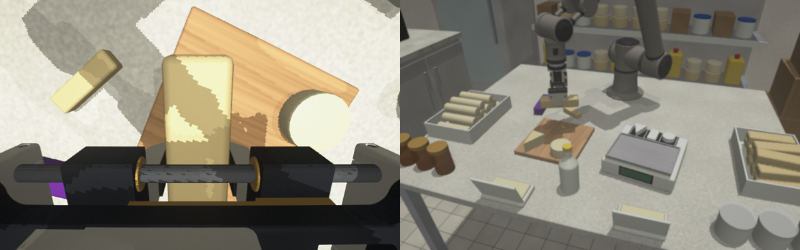

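The bar is held level at a width of 45.7 mm, with about 3–4 N of weight showing. I'll turn it and carry it over the pan.

```bash
python3 -m handwheel '[[[0,0,0,0.1],[0,0,0,0.11],[0,0,0,0.11],[0,0,0,0.11],[0,0,0,0.1],[0,0.4,-2,0],[0,0.6,-3,0],[0,0.7,-3.4,0]]]' 0;  python3 -m handwheel '[[[0,0.7,-3.4,0],[0,0.7,-3.4,0],[0,0.7,-3.4,0],[0,0.7,-3.4,0],[0,0.7,-3.4,0],[0,0.7,-3.4,0],[0,0.7,-3.4,0],[0,0.7,-3,0]]]' 0; python3 -m handwheel '[[[0,0.7,-2.5,0],[0,0.6,-1.8,0],[0,0,0,0],[0,0,0,0],[0,0,0,0]]]' 0
python3 - <<'E'
from h import *
togo([633.2,188,73],-9.4)
m,p,d=cap('wrist','w9.png')
m2,p2,d2=cap('scene','s9.png')
cv2.imwrite('pics/b9.png',np.hstack([cv2.resize(p,(400,250)),cv2.resize(p2,(400,250))])[:,:,::-1])
for q in ([320,130],[300,180],[340,180],[320,220]): print(atd(m,d,q))
E
```

```text
time: 12.02
tool_pos: [515.2, -115.3, 131.3]
tcp_rot: [-1.695, 1.569, 2.851]
contact_force: [1.1, 0.6, -3.7]
grip_width: 45.9
time: 12.68
tool_pos: [614.2, 142.4, 131.0]
tcp_rot: [-1.502, 1.568, 3.048]
contact_force: [1.5, -0.0, -3.8]
grip_width: 45.9
time: 13.1
tool_pos: [633.5, 179.8, 131.2]
tcp_rot: [-1.134, 1.568, -2.868]
contact_force: [-0.0, 0.3, -4.0]
grip_width: 45.9
t 13.1 tcp [633.53 179.81 131.22] jawyaw -9.341394547777387 tilt 0.14710346830136203 F [-0.03  0.28 -3.96] w 45.93718434018204 q [ 0.16  0.65  1.22 -0.    1.27  0.32]
tool shift cm [ 5.82 -0.15 -0.81] turn 0.0010228581009048283
[646.3  240.97 183.49]
[635.14 222.59 183.67]
[651.14 220.   183.76]
[640.4  204.23 183.65]
```

View pics/b9.png

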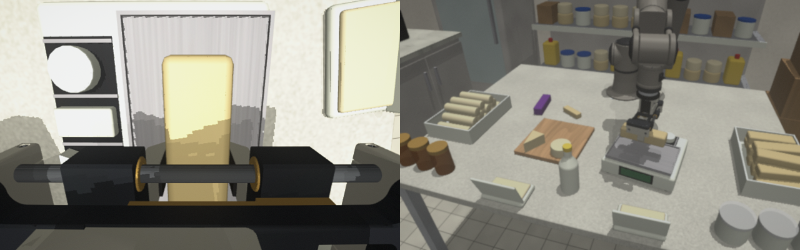

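```bash
python3 -m handwheel '[[[0.6,-0.1,-0.8,0],[1.2,0,0,0],[1.2,0,0,0],[1,0,0,0],[0.8,0,0,0],[0.5,0,0,0],[0.2,0,0,0],[0,0,0,0]]]' 0;  python3 -m handwheel '[[[0,0,0,0],[0,0,0,0],[0,0,0,0]]]' 0
python3 - <<'E'
from h import *
togo([633.2,188,73],-9.4)
m,p,d=cap('wrist','w10.png')
for q in ([320,130],[300,180],[340,180],[320,220],[250,130],[390,130]): print(atd(m,d,q))
E
```

```text
time: 13.87
tool_pos: [634.5, 188.4, 77.1]
tcp_rot: [-1.439, 1.57, 3.111]
contact_force: [-0.4, 0.5, -3.3]
grip_width: 45.8
time: 14.12
tool_pos: [635.0, 188.6, 78.2]
tcp_rot: [1.989, 1.57, 0.255]
contact_force: [-0.3, -0.2, -3.7]
grip_width: 45.8
t 14.1167 tcp [634.98 188.56  78.21] jawyaw -9.337790915684115 tilt 0.0707062624755363 F [-0.34 -0.22 -3.65] w 45.81308648852647 q [0.17 0.7  1.27 0.   1.16 0.34]
tool shift cm [ 0.52 -0.17  0.08] turn 0.0010857533459629595
[647.58 249.67 130.84]
[636.44 231.32 130.93]
[652.41 228.71 131.  ]
[641.69 212.95 130.82]
[611.   252.02  84.86]
[684.2  240.04  85.25]
```

```bash
python3 -m handwheel '[[[0.15,0,0,0],[0.15,0,0,0],[0.1,0,0,0],[0.05,0,0,0],[0,0,0,0],[0,0,0,0]]]' 0;  python3 -m handwheel '[[[0.05,0,0,0],[0.05,0,0,0],[0,0,0,0],[0,0,0,0]]]' 0
python3 - <<'E'
from h import *
togo([633.2,188,73],-9.4)
m,p,d=cap('wrist','w11.png')
for q in ([320,130],[300,180],[340,180],[250,130],[390,130]): print(atd(m,d,q))
E
```

```text
time: 14.67
tool_pos: [634.6, 188.5, 72.9]
tcp_rot: [-1.732, 1.571, 2.817]
contact_force: [0.0, 1.0, -3.6]
grip_width: 45.9
time: 15.0
tool_pos: [634.7, 188.5, 72.6]
tcp_rot: [2.074, 1.57, 0.34]
contact_force: [-1.5, -0.7, 1.0]
grip_width: 45.8
t 15.0 tcp [634.73 188.5   72.55] jawyaw -9.339816655978757 tilt 0.03480035971130603 F [-1.47 -0.67  1.01] w 45.78682491548166 q [0.17 0.71 1.28 0.   1.15 0.34]
tool shift cm [-0.04 -0.14  0.07] turn 0.0010503975080311486
[647.35 249.63 125.21]
[636.18 231.21 124.98]
[652.18 228.69 125.39]
[611.96 252.23  84.95]
[682.71 240.65  85.29]
```

The bar is seated: its top is at 125 mm over a floor of 85 mm, and the force has reversed. Release partway, then retreat upward.

```bash
python3 -m handwheel '[[[0,0,0,0],[0,0,0,0],[0,0,0,0],[0,0,0,0],[0,0,0,0],[0,0,0,0],[0,0,0,0],[0,0,0,0]]]' 0.75; python3 -m handwheel '[[[-0.3,0,0,0],[-0.6,0,0,0],[-1,0,0,0],[-2,0,0,0],[-2.5,0,0,0],[-2.5,0,0,0],[-2.5,0,0,0],[-2,0,0,0]]]'; python3 -m handwheel '[[[0,0,2,0],[0,0,3,0],[0,0,3,0],[0,0,3,0],[0,0,3,0],[0,0,2,0],[0,0,0,0],[0,0,0,0]]]'
python3 - <<'E'
from h import *
m,p,d=cap('wrist','w12.png')
for l in ['key_bar_top','key_round_top','key_wedge_top','cheese_bar_center']: print(l,[(r,atd(m,d,r['point'])) for r in bot.spot_point('wrist',l)[:2]])
m,p2,d=cap('top','t12.png')
for l in ['key_bar_top','key_round_top','key_wedge_top','cheese_bar_center','cheese_wheel_center','cheese_wedge_center','milk_bottle_center']: print(l,[(r,atd(m,d,r['point'])) for r in bot.spot_point('top',l)[:2]])
v,u=np.mgrid[0:400,0:640]
pts=np.array([np.array(m['position'])+ray(m,(x,y))*d[y,x] for y in range(130,215) for x in range(150,290)])
pts=pts[(pts[:,2]>118)&(pts[:,2]<132)]
print(len(pts),cv2.minAreaRect(pts[:,:2].astype(np.float32)),np.median(pts[:,2]))
cv2.imwrite('pics/b12.png',np.hstack([cv2.resize(p,(400,250)),cv2.resize(p2,(400,250))])[:,:,::-1])
togo([0,0,0])
E
```

```text
time: 15.72
tool_pos: [634.7, 188.5, 72.0]
tcp_rot: [2.447, 1.571, 0.713]
contact_force: [1.6, 0.1, 0.3]
grip_width: 68.3
time: 16.38
tool_pos: [635.1, 188.6, 209.6]
tcp_rot: [1.924, 1.567, 0.191]
contact_force: [0.3, 0.8, -0.4]
grip_width: 68.7
time: 17.05
tool_pos: [608.8, 29.7, 207.3]
tcp_rot: [1.913, 1.569, 0.177]
contact_force: [-0.0, 0.0, -0.3]
grip_width: 68.8
key_bar_top []
key_round_top []
key_wedge_top [({'point': [158.5, 74.8], 'conf': 0.89}, array([491.86, 146.91,  94.22]))]
cheese_bar_center [({'point': [270.8, 21.7], 'conf': 0.71}, array([594.97, 173.61,  84.96]))]
key_bar_top []
key_round_top []
key_wedge_top [({'point': [354.5, 181.0], 'conf': 0.39}, array([ 621.08, -134.66,   60.36]))]
cheese_bar_center [({'point': [383.0, 309.6], 'conf': 0.98}, array([ 317.31, -210.39,   26.43])), ({'point': [448.2, 324.2], 'conf': 0.81}, array([ 288.16, -362.72,   38.22]))]
cheese_wheel_center [({'point': [354.0, 178.9], 'conf': 0.67}, array([ 626.34, -133.41,   60.17]))]
cheese_wedge_center [({'point': [404.2, 180.0], 'conf': 0.74}, array([ 627.2 , -255.66,   63.49]))]
milk_bottle_center [({'point': [321.1, 103.9], 'conf': 0.68}, array([584.31, -34.55, 551.68]))]
743 ((633.7543334960938, 188.34390258789062), (157.69390869140625, 44.979454040527344), 81.19942474365234) 124.11218059872874
t 17.7 tcp [608.65  30.72 205.96] jawyaw -9.327111942035383 tilt 0.006173817708392408 F [-0.01  0.75 -1.07] w 68.78985111092476 q [-0.08  0.5   1.28  0.    1.37  0.09]
tool shift cm [ 20.6  -59.56  12.9 ] turn None
```

View pics/b12.png

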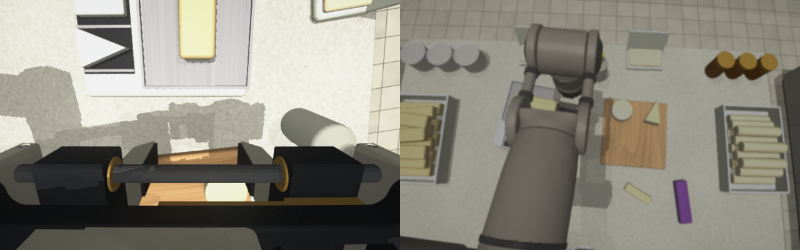

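Run:
```python
from h import *
m,p,d=cap('scene','s13.png')
for l in ['key_bar_top','key_round_top','key_wedge_top','cheese_bar_center','milk_bottle_center']: print(l,[(r,atd(m,d,r['point'])) for r in bot.spot_point('scene',l)[:2]])
mw,pw,dw=load('w12.png','')
for q in ([160,30],[175,18],[165,75]): print(atd(mw,dw,q))
a=cv2.resize(p[180:310,310:480],None,fx=4,fy=4,interpolation=cv2.INTER_CUBIC)
cv2.imwrite('pics/s13c.png',a[:,:,::-1])
```

```text
key_bar_top [({'point': [403.5, 212.6], 'conf': 0.57}, array([499.28, 204.44,  85.17])), ({'point': [271.0, 271.8], 'conf': 0.49}, array([827.29, -27.14, 115.29]))]
key_round_top [({'point': [390.0, 256.1], 'conf': 0.75}, array([677.67, 194.72,  85.76])), ({'point': [427.6, 216.7], 'conf': 0.57}, array([516.14, 263.91,  95.37]))]
key_wedge_top [({'point': [379.6, 205.7], 'conf': 0.53}, array([498.57, 143.13,  94.43]))]
cheese_bar_center [({'point': [278.0, 179.0], 'conf': 0.92}, array([ 336.19, -189.47,   27.64])), ({'point': [392.2, 235.6], 'conf': 0.71}, array([653.74, 192.65, 124.46]))]
milk_bottle_center [({'point': [269.8, 269.1], 'conf': 0.93}, array([826.26, -29.78, 120.98]))]
[493.72 187.27  70.46]
[514.63 190.42  84.05]
[497.35 145.81  94.15]
```

View pics/s13c.png

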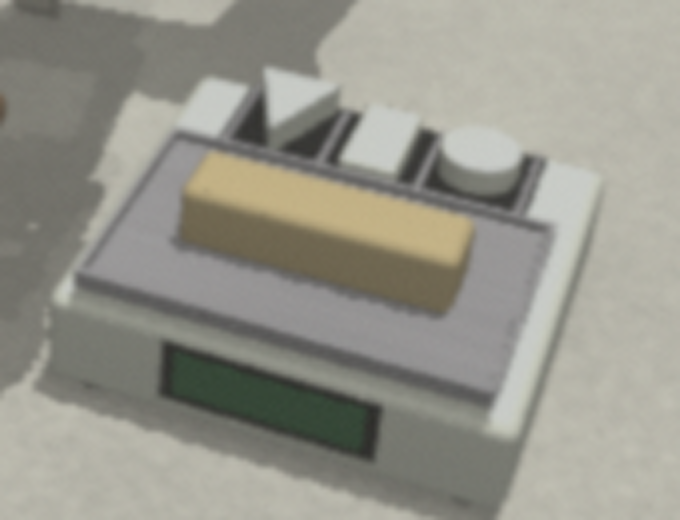

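The crop shows the cheese bar flat and centred in the pan, its length along the pan's. The bar key is down (84–85 mm), and the round and wedge keys are up (94–95 mm). The arm is clear, so I'm handing in.

```bash
python3 -c "
from plant import bot
print(bot.close_job())"
```

```text
the job is handed in; nothing more can be done
None
```

The job is handed in, about 18 s into the 53 s allowed. I pressed the bar key with the shut fingers until it latched and the round key popped up. I then took the large cream bar from the board, set it down in the pan and let go. No verdict is given, so this rests on my own last checks.

**Last checks:**
- **Keys:** the bar key's top reads 84–85 mm, against 94 mm when up. The round and wedge keys read 94–95 mm, so both are up.
- **Cheese bar:** its centre is at about (634, 188) mm, within about 1 mm of my estimate of the pan centre. Its length is within about 1° of the pan's. Its top is at 124–125 mm, so it lies flat on the 85 mm floor.
- **Landing:** it was lowered in steps of 0.5 to 1.5 mm, and the touch force was only a few newtons.
- **Other things:** the round cheese, the wedge and the bottle stand where they were in the pictures. I did not re-measure the bottle exactly, because the arm partly hid it from above.

**What disagreed:**
- **Fingertip height:** the real fingertips sit about 20 mm higher than the reported TCP. My first press at TCP z = 81 therefore did not reach the key; I noticed it in the depth readings and allowed for it from then on.
- **Detections:** in the final pictures the networks gave some wrong low-confidence key and cheese detections. I checked those against the depth readings and the picture.

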